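# Line up the peg dolls by height

### The arm

A 6-joint arm with a two-finger parallel gripper is mounted at the origin on the work surface. World frame = base frame: x ahead of the robot, y to its left, z up, the work surface at z = 0. Lengths are in mm, angles in rad, forces in N, time in s.
With the tool pointing down it reaches from about 300 to 775 mm from the base axis. Payload 14.6 kg.
Tool frame: the origin (TCP) lies between the finger pads; the fingertips stand manip.tip_reach ahead of it and the grasp point (between the pads) lies 5 mm behind it (manip.tip_reach is the distance from the TCP to the fingertips, in mm); z points along the fingers, y is the line along which they close (so a half turn about z gives the same grasp; the last joint's range is limited). The gripper opens to 94 mm and grips with 3 to 60 N. Pads are 16 mm wide; open, the fingers measure 119 mm over their backs; the gripper's body (75 mm by 177 mm) begins 78 mm behind the grasp point.
Start: joints at [1.216, 0.3, 1.521, -0, 1.321, -0.067], TCP at [156.111, 527.369, 219.446] pointing down, gripper open.
Joint ranges: [-3.03, 3.03], [-0.79, 2.21], [0.23, 2.52], [-1.04, 4.18], [0, 3.07], [-2.55, 2.55]. Speed limits (rad/s): [2.22, 2.22, 2.57, 3.14, 3.14, 3.14].

### API

Orientations are given as [roll, pitch, yaw] about the fixed x, y, z axes, in that order (R = Rz(yaw) Ry(pitch) Rx(roll)).
In Python, from cell import manip gives the robot as it stands. The module is installed in compiled form; this text tells all that it offers.
- The arm moves only by the shell command python3 -m creep 'ROWS' [FORCE]. ROWS is JSON, a list of rows, each a list of 3 entries, a list of its own where there are three numbers: the opening, from -1 (shut) to 1 (fully open), then the shift along the tool's x, y, z in cm, then the turn about the tool's z in units of 5 degrees (1.0 is 5 degrees). In form: [[grip, [tx, ty, tz], roll], ...]. A call has 1 to 12 rows; each row is the pose to reach, as a shift and turn from the pose commanded when the call began, along the tool's axes at that moment; what a row does not reach only later rows make up. A row lasts 1/10 s, in which the tool goes at most 50 mm and 8.59 degrees, less where a joint would pass 70% of its speed; a pose out of reach is approached as far as the arm can. A call with a gripper value outside its range is refused whole. The fingers move at their own pace and stop on an object; FORCE is the grip in N (left out, the last holds). Time passes only in rows, so rows that repeat a pose let the fingers close. It gives the time, the measured TCP pose, the force, the opening and the grip force at its end, in the units of the state.
- manip.read_state(): the state, without advancing time (a new reading comes with each control period).
- manip.camera(name): name is "scene" or "top" or "wrist"; returns the picture (420x560x3 uint8, red, green, blue); there is no depth.
- manip.camera_params(name): a dict with "fovy" (degrees; the focal length in pixels is half the picture's height over the tangent of half this angle, whatever the lens; pixels are square), "cx", "cy" (the principal point, pixels), "origin" and "attitude" of the camera in the world. Camera axes: x right, y down, z forward; pixel columns grow to the right and rows downward; lengths in mm; the calibration is good to about 2 mm. A picture is of the moment at which its call begins: read the wrist's pose just before it. camera_params takes no time and is no camera call; for the wrist camera it gives the pose at the moment of the call.
- manip.sign_off(): hands the job in; it is judged then, once.
The state is a dict: "clock": time; "joints": joint angles; "qd": joint speeds; "effort": joint torques, N m; "eef_pos": TCP position; "eef_rot": TCP orientation; "wrist_force": force on the tool from outside, world axes, zero at the start; "moment": the same for the moment, N m; "finger_gap": finger opening in mm; "finger_force": force on a finger pad.
Only numpy, scipy, OpenCV 4.12 (cv2) and the standard library are available. Lean on these libraries where they do the work, as an engineer would, in place of code of your own. Each camera call takes 0.05 s, during which the arm holds its last target. There are 200 camera calls.

### The job

Stand the four birch peg dolls on the four cork pads in order of height, one to a pad and centred on it, with the tallest on the pad next to the pencil cup and the smallest at the other end by the orange mold. Do not knock any doll over, and leave the pencil cup and the mold where they are.

Things in the scene. Friction and masses are not known exactly. Their poses are not given: they have to be found in the camera images.
- doll_smallest: the smallest of four loose turned birch peg dolls: 50 mm tall, a plain upright cylinder 28 mm in diameter up to 30 mm, then a rounded neck and a round head 17 mm in diameter. It stands upright on the bench at the start. Origin: centre of its underside; z up its axis; weighs under 100 g.
- doll_second: the second smallest of four loose turned birch peg dolls: 62 mm tall, a plain upright cylinder 33 mm in diameter up to 37 mm, then a rounded neck and a round head 21 mm in diameter. It stands upright on the bench at the start. Origin: centre of its underside; z up its axis; weighs under 100 g.
- doll_third: the third smallest (second tallest) of four loose turned birch peg dolls: 74 mm tall, a plain upright cylinder 38 mm in diameter up to 44 mm, then a rounded neck and a round head 25 mm in diameter. It stands upright on the bench at the start. Origin: centre of its underside; z up its axis; weighs under 100 g.
- doll_tallest: the tallest of four loose turned birch peg dolls: 86 mm tall, a plain upright cylinder 43 mm in diameter up to 52 mm, then a rounded neck and a round head 29 mm in diameter. It stands upright on the bench at the start. Origin: centre of its underside; z up its axis; weighs under 100 g.
- pad_1: round cork pad, the leftmost (greatest y) of four alike in a straight row 85 mm apart: 56 mm in diameter, 3 mm thick, fixed on a dark wooden plank (85 x 345 mm, 12 mm thick) that lies roughly along y. Origin: centre of the pad's underside, so its top is 3 mm higher, 15 mm above the bench; its y axis runs along the row.
- pad_2: round cork pad, the second from the left of four alike in a straight row 85 mm apart: 56 mm in diameter, 3 mm thick, fixed on a dark wooden plank (85 x 345 mm, 12 mm thick) that lies roughly along y. Origin: centre of the pad's underside, so its top is 3 mm higher, 15 mm above the bench; its y axis runs along the row.
- pad_3: round cork pad, the third from the left of four alike in a straight row 85 mm apart: 56 mm in diameter, 3 mm thick, fixed on a dark wooden plank (85 x 345 mm, 12 mm thick) that lies roughly along y. Origin: centre of the pad's underside, so its top is 3 mm higher, 15 mm above the bench; its y axis runs along the row.
- pad_4: round cork pad, the rightmost (least y) of four alike in a straight row 85 mm apart: 56 mm in diameter, 3 mm thick, fixed on a dark wooden plank (85 x 345 mm, 12 mm thick) that lies roughly along y. Origin: centre of the pad's underside, so its top is 3 mm higher, 15 mm above the bench; its y axis runs along the row.
- pencil_cup: stainless pencil cup, 72 mm across, 95 mm tall, with three pencils reaching to 130 mm; loose, upright, in line with the row just beyond one end of the plank (either end), about 110 mm from the nearest pad's centre. Origin: centre of its underside.
- mold: orange silicone baking mold, 105 x 75 mm, 28 mm tall, loose, flat on the bench beyond the other end of the plank, about 110 mm from that end's pad. Origin: centre of its underside. (Elsewhere, clear of the work: a low lime bead caddy to the far right, a sanding block to the far left, and 210 mm high clear drawers beyond that.)
Not all that is in view belongs to the job. What is shaped like the doll_smallest but purple is not meant.

How it is judged (in metres and radians):
At the end, for the whole second after the job is handed in: Each doll stands upright (within 0.1 rad), released and at rest, its centre within 12 mm of its pad's centre, heights falling from the tallest on the pad nearest the pencil cup to the smallest on the pad nearest the mold; cup and mold within 20 mm of their starts (((horizontal distance between pencil_cup and pad_1 below 0.2 m and horizontal distance between doll_smallest and pad_4 below 0.012 m and horizontal distance between doll_second and pad_3 below 0.012 m and horizontal distance between doll_third and pad_2 below 0.012 m and horizontal distance between doll_tallest and pad_1 below 0.012 m) or (horizontal distance between pencil_cup and pad_4 below 0.2 m and horizontal distance between doll_smallest and pad_1 below 0.012 m and horizontal distance between doll_second and pad_2 below 0.012 m and horizontal distance between doll_third and pad_3 below 0.012 m and horizontal distance between doll_tallest and pad_4 below 0.012 m)) and angle between each of doll_smallest, doll_second, doll_third, doll_tallest's own z axis and vertical below 0.1 rad and height (world z) of doll_smallest between 0.011 and 0.019 m and linear speed of each of doll_smallest, doll_second, doll_third, doll_tallest below 0.02 m/s and angular speed of each of doll_smallest, doll_second, doll_third, doll_tallest below 0.3 rad/s and height (world z) of doll_second between 0.011 and 0.019 m and height (world z) of doll_third between 0.011 and 0.019 m and height (world z) of doll_tallest between 0.011 and 0.019 m and distance of each of pencil_cup, mold from where it was at the start of the episode below 0.02 m); the robot touches nothing.
It fails at once if a doll is knocked over (tilted more than 0.7 rad) (angle between any of doll_smallest, doll_second, doll_third, doll_tallest's own z axis and vertical above 0.7 rad).
It fails at once if the pencil cup or the mold is shifted by more than 20 mm (distance of any of pencil_cup, mold from where it was at the start of the episode above 0.02 m).
It also fails if it takes over 102 s, if anything falls off the work surface, if the arm or the gripper's body presses on something with over 40 N, if the wrist force passes 120 N, or if a joint passes its speed limit or range.

## Working session

There is one attempt and no reset: what is moved stays moved. The work goes in short steps, Python scripts to look and compute and a shell command to move; the robot and the scene stay as the last step left them, time stands still between calls to the robot, and variables do not carry over. Pictures are saved under pics/ and viewed, at most 14 in all, crops included, and the job is handed in when it is done.

```bash
mkdir -p pics; python3 - <<'E'
from cell import manip
import cv2
print(manip.tip_reach, manip.read_state())
for n in ("top","scene"):
    p=manip.camera_params(n); print(n,p)
    cv2.imwrite(f"pics/{n}0.png",cv2.cvtColor(manip.camera(n),cv2.COLOR_RGB2BGR))
E
```

```text
14.0 {'clock': 0.0, 'joints': array([ 1.21642485e+00,  3.00527186e-01,  1.52156761e+00,  9.86061963e-06,
        1.32070422e+00, -6.65809721e-02]), 'qd': array([-0.00080432, -0.00028401, -0.00056421, -0.00095886, -0.00032438,
       -0.00192488]), 'effort': array([ 1.09687312e-04, -5.31815422e+01, -3.52723145e+01,  7.08407722e-02,
        2.44256324e-02, -9.28071904e-05]), 'eef_pos': array([156.01493402, 527.15519634, 218.861257  ]), 'eef_rot': array([-3.14038960e+00, -8.97909133e-05,  2.85379965e+00]), 'wrist_force': array([ 0.33375119,  0.22856388, -0.47935845]), 'moment': array([ 0.00703099, -0.02986534,  0.01882829]), 'finger_force': 0.0, 'finger_gap': 93.79989900044514}
top {'fovy': 46.79940287869416, 'cx': 281.1927180693538, 'cy': 211.22372432397157, 'origin': array([ 362.87511884,   28.276292  , 1071.3219829 ]), 'attitude': array([-2.9955245 , -0.01168604, -1.56702325])}
scene {'fovy': 53.50822351833032, 'cx': 277.3788768208954, 'cy': 214.2400787671774, 'origin': array([ 901.12671589, -500.96214265,  516.18800253]), 'attitude': array([-2.19622506, -0.02142117,  0.67174537])}
```

View pics/top0.png

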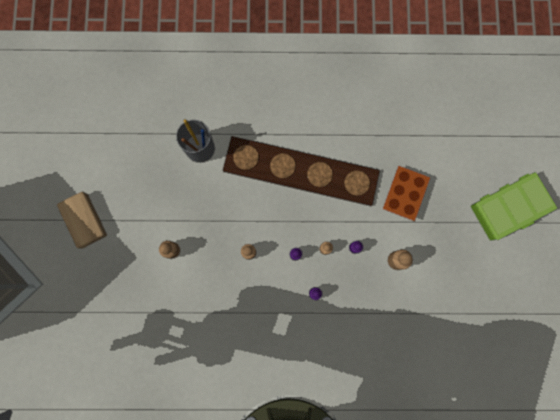

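View pics/scene0.png

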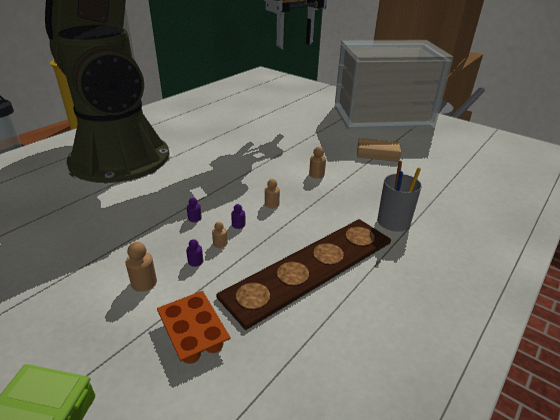

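The top view shows the pencil cup at (195,141), the pads at (245,157), (282,166), (319,174) and (357,183), and the mold at (407,193). There are seven doll-shaped candidates:
- **Birch:** (169,249), (248,252), (326,248) and (400,260).
- **Purple (not meant):** (296,254), (356,247) and (315,293).

By size, the birch dolls look like tallest at 400, third at 169, second at 248 and smallest at 326. I'll check this in a close crop.

```bash
cat > h.py <<'E'
from cell import manip
import numpy as np, cv2
from scipy.spatial.transform import Rotation as R
def ray(p,u,v,z,shape=(420,560)):
    f=210/np.tan(np.radians(p["fovy"]/2))
    d=R.from_euler("xyz",p["attitude"]).apply([(u-p["cx"])/f,(v-p["cy"])/f,1])
    o=np.array(p["origin"]); return (o+d*(z-o[2])/d[2])[:2]
def proj(p,X):
    f=210/np.tan(np.radians(p["fovy"]/2))
    c=R.from_euler("xyz",p["attitude"]).inv().apply(np.array(X,float)-p["origin"])
    return np.array([p["cx"]+f*c[0]/c[2],p["cy"]+f*c[1]/c[2]])
E
python3 - <<'E'
from h import *
im=cv2.imread("pics/top0.png")
c=cv2.resize(im[130:305,150:415],None,fx=3,fy=3,interpolation=cv2.INTER_CUBIC)
for i in range(0,265,20): cv2.putText(c,str(150+i),(i*3,8),0,.3,(0,0,255)); cv2.line(c,(i*3,8),(i*3,14),(0,0,255))
for i in range(0,175,20): cv2.putText(c,str(130+i),(0,i*3+4),0,.3,(0,0,255))
cv2.imwrite("pics/crop.png",c)
p=manip.camera_params("top")
for u,v in [(245.5,157.5),(282.5,166),(319.5,174.5),(357,183)]: print(ray(p,u,v,15).round(1))
# birch blobs outline by colour
hsv=cv2.cvtColor(im,cv2.COLOR_BGR2HSV); m=cv2.inRange(hsv,(5,70,60),(25,255,255))
n,l,s,ct=cv2.connectedComponentsWithStats(m)
for a,b in zip(s,ct):
    if 60<a[4]<3000: print(a,b.round(1))
E
```

```text
[639.2  96.7]
[620.3  14. ]
[601.5 -68.5]
[ 582.7 -151.8]
[  0   0  15  30 416] [ 6.5 14. ]
[ 16   0  17  18 273] [24.1  8.5]
[ 33   0  18  30 468] [41.6 14.6]
[ 53   0  16  18 269] [60.4  8.5]
[ 70   0  17  31 455] [77.6 15. ]
[ 88   0  17  19 293] [96.1  8.8]
[106   0  17  31 469] [113.9  15. ]
[124   0  16  19 286] [131.9   9. ]
[142   0  17  32 495] [149.8  15.2]
[161   0  15  19 284] [168.   9.]
[178   0  16  32 483] [185.5  15.5]
[196   0  16  20 315] [203.6   9.5]
[214   0  16  32 485] [221.6  15.5]
[232   0  15  20 299] [239.    9.5]
[250   0  16  33 482] [257.1  15.6]
[268   0  15  21 301] [275.    9.5]
[286   0  15  33 482] [292.8  16.1]
[303   0  16  21 328] [310.5   9.8]
[322   0  15  33 488] [329.   16.1]
[339   0  15  21 313] [346.  10.]
[356   0  17  34 520] [364.3  16.5]
[375   0  15  22 320] [382.   10.2]
[392   0  16  34 511] [399.6  16.5]
[410   0  16  22 344] [417.4  10.6]
[428   0  16  34 509] [435.4  16.5]
[445   0  16  22 329] [452.5  10.5]
[463   0  17  35 520] [470.6  16.7]
[481   0  16  23 325] [488.1  10.5]
[498   0  17  35 509] [505.9  17.1]
[515   0  17  
[... 338 characters left out ...]
]
[268  23  15  10 149] [275.   27.5]
[303  23  16  10 158] [310.6  27.5]
[339  23  15  10 134] [346.1  27.8]
[375  24  15  10 136] [382.4  28.3]
[410  24  17  10 151] [418.   28.5]
[446  24  16  10 130] [453.4  28.9]
[482  25  16  10 151] [489.2  29.5]
[517  25  16  10 157] [524.5  29.5]
[553  25   7  10  63] [556.   29.9]
[183 119  16  26 100] [190.4 131.4]
[229 145  30  25 529] [245.3 157.1]
[269 153  27  26 552] [282.1 165.3]
[ 297  161   76   35 1264] [336.4 177.5]
[ 383  166   47   55 1635] [406.2 192.9]
[  57  192   47   56 1508] [ 80.3 219.8]
[159 241  18  17 239] [167.5 249.1]
[320 242  13  12 128] [325.9 247.6]
[241 244  15  15 174] [248.  251.3]
[388 250  24  19 378] [399.8 259.3]
```

View pics/crop.png

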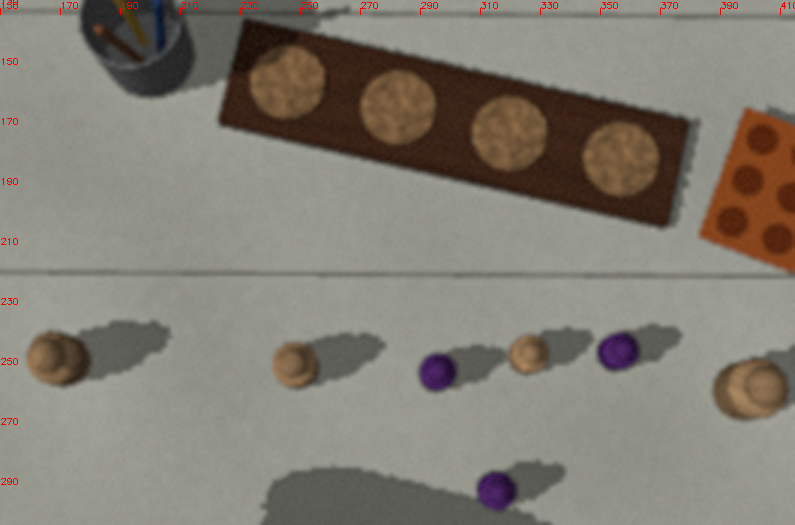

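The crop confirms the choice. The four birch dolls are third (167,249), second (248,251), smallest (326,248) and tallest (400,259), with the purple ones at (296,254), (356,247) and (315,293). The cup is by pad_1, so the tallest goes there. Next I'll fit silhouettes in both cameras for the positions.

```bash
cat >> h.py <<'E'
from scipy.optimize import minimize
D={"smallest":(50,28,30,17),"second":(62,33,37,21),"third":(74,38,44,25),"tallest":(86,43,52,29)}
def sil(p,x,y,d,z0=0,S=8):
    h,db,hb,dh=D[d]; a=np.linspace(0,2*np.pi,40); m=np.zeros((420*S//2,560*S//2),np.uint8); s=S//2
    def hull(P): 
        q=np.array([proj(p,X) for X in P]); cv2.fillConvexPoly(m,cv2.convexHull(np.round((q+.5)*s).astype(np.int32)),1)
    hull([(x+db/2*np.cos(t),y+db/2*np.sin(t),z0+z) for z in (0,hb) for t in a])
    r=dh/2; hull([(x+r*np.cos(t)*np.cos(e),y+r*np.cos(t)*np.sin(e),z0+h-r+r*np.sin(t)) for t in np.linspace(-1.5,1.5,9) for e in a[::2]])
    return cv2.resize(m.astype(np.float32),(560,420),interpolation=cv2.INTER_AREA)
def fit(p,m,d,x0,z0=0):
    f=lambda q:-(lambda s:np.minimum(s,m).sum()/np.maximum(s,m).sum())(sil(p,*q,d,z0))
    r=minimize(f,x0,method="Nelder-Mead",options=dict(initial_simplex=[x0,np.add(x0,[12,0]),np.add(x0,[0,12])],xatol=.2,fatol=1e-3,maxiter=60))
    return r.x.round(1),-r.fun
E
python3 - <<'E'
from h import *
G={"smallest":(326,248),"second":(248,251),"third":(167,249),"tallest":(400,259)}
pt,ps=manip.camera_params("top"),manip.camera_params("scene")
ims={n:cv2.imread(f"pics/{n}0.png") for n in("top","scene")}
for d,(u,v) in G.items():
    x0=ray(pt,u,v,20)
    for n,p in(("top",pt),("scene",ps)):
        hsv=cv2.cvtColor(ims[n],cv2.COLOR_BGR2HSV)
        m=cv2.inRange(hsv,(3,75,40),(25,255,255))
        c=proj(p,[*x0,25]).astype(int); k=np.zeros_like(m); cv2.circle(k,tuple(int(i) for i in c),17 if n=="top" else 34,255,-1)
        m=(m&k)>0; print(d,n,*fit(p,m.astype(np.float32),d,x0))
E
```

```text
smallest top [438.6 -80.7] 0.7996801137924194
smallest scene [438.2 -79.2] 0.9191544651985168
second top [429.4  87.8] 0.8205128312110901
second scene [429.1  89.5] 0.9102773070335388
third top [434.  257.6] 0.822891354560852
third scene [432.5 259.6] 0.9305275082588196
tallest top [ 413.8 -239.2] 0.831842303276062
tallest scene [ 413.  -237.3] 0.954107940196991
```

```bash
cat >> h.py <<'E'
YAW=1.347
def go(x,y,z,yaw=YAW):
    s=manip.read_state(); r=R.from_euler("xyz",s["eef_rot"])
    d=r.inv().apply(np.array([x,y,z])-s["eef_pos"])/10
    t=(s["eef_rot"][2]-yaw+np.pi)%(2*np.pi)-np.pi
    print("t",s["clock"],"shift cm",d.round(2),"roll",round(np.degrees(t)/5,2))
E
python3 -c "
from h import *
go(433,258.8,150)"
```

```text
t 0.1 shift cm [-34.18 -17.86   6.91] roll 17.27
```

```bash
python3 -m creep '[[1,[-5,-2.6,1],1.7],[1,[-9,-4.7,2],3.4],[1,[-13,-6.8,3],5.1],[1,[-17,-8.9,4],6.8],[1,[-21,-11,5],8.5],[1,[-25,-13,6],10.2],[1,[-29,-15,6.9],11.9],[1,[-32,-16.7,6.9],13.6],[1,[-34.18,-17.86,6.9],15.3],[1,[-34.18,-17.86,6.9],17.27],[1,[-34.18,-17.86,6.9],17.27],[1,[-34.18,-17.86,6.9],17.27]]' 12; python3 -c "
from h import *
go(433,258.8,24)"
```

```text
clock: 1.3
eef_pos: [432.9, 259.2, 150.3]
eef_rot: [-3.141, 0.0, 1.35]
wrist_force: [1.1, -0.3, -0.4]
finger_gap: 94.3
finger_force: 0.0
t 1.3 shift cm [-0.04  0.03 12.63] roll 0.04
```

```bash
python3 -m creep '[[1,[0,0,4],0],[1,[0,0,8],0],[1,[0,0,11],0],[1,[0,0,12.6],0],[1,[0,0,12.6],0],[0,[0,0,12.6],0],[-0.1,[0,0,12.6],0],[-0.2,[0,0,12.6],0],[-0.3,[0,0,12.6],0],[-0.4,[0,0,12.6],0],[-1,[0,0,12.6],0],[-1,[0,0,12.6],0]]' 12; python3 -m creep '[[-1,[0,0,0],0],[-1,[0,0,0],0],[-1,[0,0,0],0],[-1,[0,0,-1],0],[-1,[0,0,-3],0],[-1,[0,0,-6],0],[-1,[0,0,-9],0],[-1,[0,0,-10],0],[-1,[0,0,-10],0]]'; python3 -c "
from h import *
go(620.3,14,125)"
```

```text
clock: 2.5
eef_pos: [433.2, 259.1, 24.5]
eef_rot: [3.142, -0.0, 1.347]
wrist_force: [-0.7, -0.3, 0.2]
finger_gap: 41.9
finger_force: 0.0
clock: 3.4
eef_pos: [433.6, 259.4, 125.7]
eef_rot: [3.14, -0.002, 1.347]
wrist_force: [-0.2, -0.2, -0.8]
finger_gap: 37.9
finger_force: 12.0
t 3.4 shift cm [-19.78  23.65   0.08] roll -0.0
```

```bash
python3 -m creep '[[-1,[-2,2.4,0],0],[-1,[-4.5,5.4,0],0],[-1,[-7,8.4,0],0],[-1,[-9.5,11.4,0],0],[-1,[-12,14.4,0],0],[-1,[-14.5,17.4,0],0],[-1,[-17,20.4,0],0],[-1,[-19,22.7,0],0],[-1,[-19.78,23.65,0],0],[-1,[-19.78,23.65,0],0],[-1,[-19.78,23.65,0],0]]'; python3 -c "
from h import *
go(620.3,14,40)"
```

```text
clock: 4.5
eef_pos: [619.0, 14.6, 123.5]
eef_rot: [-3.14, 0.0, 1.347]
wrist_force: [-0.5, 1.5, 0.4]
finger_gap: 37.9
finger_force: 12.0
t 4.5 shift cm [-0.03  0.15  8.35] roll 0.0
```

```bash
python3 -m creep '[[-1,[0,0.1,3],0],[-1,[0,0.1,6],0],[-1,[0,0.1,7.5],0],[-1,[0,0.1,8],0],[-1,[0,0.1,8.2],0],[-1,[0,0.1,8.3],0],[-1,[0,0.1,8.3],0]]'; python3 -c "
from h import *
go(620.3,14,39.5)"
```

```text
clock: 5.2
eef_pos: [621.2, 13.5, 42.5]
eef_rot: [3.14, -0.0, 1.347]
wrist_force: [-0.6, -0.2, -0.9]
finger_gap: 37.4
finger_force: 12.0
t 5.2 shift cm [ 0.02 -0.1   0.3 ] roll -0.0
```

```bash
python3 -m creep '[[-1,[0,-0.1,0.1],0],[-1,[0,-0.1,0.2],0],[-1,[0,-0.1,0.2],0],[-1,[0,-0.1,0.2],0]]'
```

```text
clock: 5.6
eef_pos: [619.8, 13.7, 39.5]
eef_rot: [3.142, -0.0, 1.347]
wrist_force: [-0.1, -0.7, -1.1]
finger_gap: 37.7
finger_force: 12.0
```

```bash
python3 -m creep '[[-0.15,[0,0,0],0],[-0.1,[0,0,0],0],[0,[0,0,0],0],[0.5,[0,0,0],0],[0.8,[0,0,0],0],[0.8,[0,0,-2],0],[0.8,[0,0,-6],0],[0.8,[0,0,-10.5],0],[0.8,[0,0,-10.5],0],[0.8,[0,0,-10.5],0]]'; python3 -c "
from h import *
go(429.2,88.8,145)"
```

```text
clock: 6.6
eef_pos: [620.0, 13.7, 145.1]
eef_rot: [3.14, -0.0, 1.347]
wrist_force: [-0.4, 0.3, -0.9]
finger_gap: 84.8
finger_force: 0.0
t 6.6 shift cm [ 3.090e+00 -2.027e+01 -2.000e-02] roll -0.0
```

```bash
python3 -m creep '[[0.8,[0.6,-3,0],0],[0.8,[1.2,-7,0],0],[0.8,[1.8,-11,0],0],[0.8,[2.3,-15,0],0],[0.8,[2.9,-18.5,0],0],[0.8,[3.09,-20.27,0],0],[0.8,[3.09,-20.27,0],0],[0.8,[3.09,-20.27,0],0],[0.8,[3.09,-20.27,0],0]]'; python3 - <<'E'
from h import *
go(429.2,88.8,22)
im=cv2.cvtColor(manip.camera("top"),cv2.COLOR_RGB2BGR); cv2.imwrite("pics/t1.png",cv2.resize(im[120:300,150:420],None,fx=2.5,fy=2.5,interpolation=cv2.INTER_CUBIC))
E
```

```text
clock: 7.5
eef_pos: [429.7, 88.5, 144.0]
eef_rot: [-3.141, 0.0, 1.346]
wrist_force: [-0.3, -0.3, 1.0]
finger_gap: 84.3
finger_force: 0.0
t 7.5 shift cm [ 0.02 -0.04 12.2 ] roll -0.01
```

View pics/t1.png

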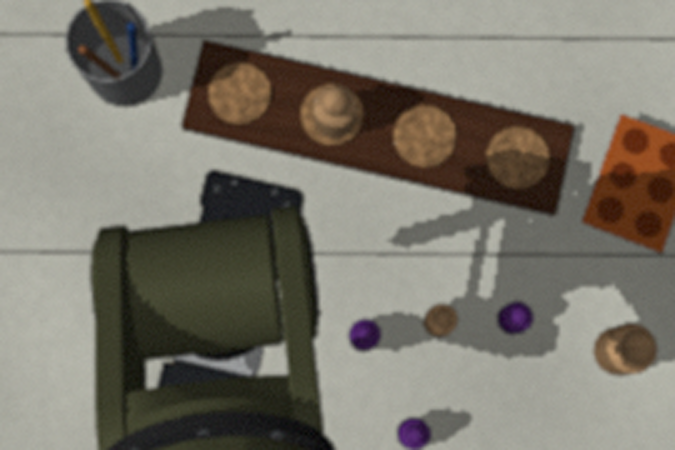

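The third doll stands upright and centred on pad_2, at crop pixel (331,113). Next is the second doll.

```bash
python3 -m creep '[[0.8,[0,0,4],0],[0.8,[0,0,8],0],[0.8,[0,0,11],0],[0.8,[0,0,12.2],0],[0.8,[0,0,12.2],0],[0,[0,0,12.2],0],[-0.1,[0,0,12.2],0],[-0.2,[0,0,12.2],0],[-0.3,[0,0,12.2],0],[-0.4,[0,0,12.2],0],[-1,[0,0,12.2],0],[-1,[0,0,12.2],0]]' 12; python3 -m creep '[[-1,[0,0,0],0],[-1,[0,0,0],0],[-1,[0,0,0],0],[-1,[0,0,-1],0],[-1,[0,0,-3],0],[-1,[0,0,-6],0],[-1,[0,0,-9],0],[-1,[0,0,-11],0],[-1,[0,0,-11],0],[-1,[0,0,-11],0]]'; python3 -c "
from h import *
go(601.5,-68.5,132)"
```

```text
clock: 8.75
eef_pos: [429.1, 88.9, 22.5]
eef_rot: [3.141, -0.0, 1.347]
wrist_force: [-0.1, 0.3, 1.8]
finger_gap: 32.9
finger_force: 12.0
clock: 9.75
eef_pos: [428.8, 88.8, 132.4]
eef_rot: [3.141, -0.0, 1.347]
wrist_force: [-0.3, -0.1, -0.4]
finger_gap: 32.8
finger_force: 12.0
t 9.75 shift cm [-11.5   20.33   0.04] roll -0.0
```

```bash
python3 -m creep '[[-1,[-1.5,2.5,0],0],[-1,[-3.5,6,0],0],[-1,[-5.5,9.6,0],0],[-1,[-7.5,13.2,0],0],[-1,[-9.5,16.7,0],0],[-1,[-11,19.4,0],0],[-1,[-11.5,20.33,0],0],[-1,[-11.5,20.33,0],0],[-1,[-11.5,20.33,0],0],[-1,[-11.5,20.33,0],0]]'; python3 -c "
from h import *
go(601.5,-68.5,37.4)"
```

```text
clock: 10.75
eef_pos: [601.0, -67.5, 132.3]
eef_rot: [-3.141, -0.0, 1.348]
wrist_force: [-0.7, -0.3, -0.4]
finger_gap: 32.9
finger_force: 12.0
t 10.75 shift cm [-0.09  0.08  9.49] roll 0.01
```

```bash
python3 -m creep '[[-1,[0,0,3],0],[-1,[0,0,6],0],[-1,[0,0,8.5],0],[-1,[0,0,9],0],[-1,[0,0,9.2],0],[-1,[0,0,9.4],0],[-1,[0,0,9.45],0],[-1,[0,0,9.45],0],[-1,[0,0,9.45],0]]'
```

```text
clock: 11.65
eef_pos: [601.9, -68.5, 38.5]
eef_rot: [3.141, -0.0, 1.347]
wrist_force: [-0.8, 0.7, -0.6]
finger_gap: 32.9
finger_force: 12.0
```

```bash
python3 -m creep '[[-1,[0,0,0.05],0],[-0.25,[0,0,0.05],0],[-0.1,[0,0,0.05],0],[0,[0,0,0.05],0],[0.5,[0,0,0],0],[0.6,[0,0,0],0],[0.6,[0,0,-2],0],[0.6,[0,0,-6],0],[0.6,[0,0,-10.5],0],[0.6,[0,0,-10.5],0],[0.6,[0,0,-10.5],0]]'; python3 -c "
from h import *
go(438.5,-79.8,143)"
```

```text
clock: 12.75
eef_pos: [601.9, -68.5, 143.6]
eef_rot: [3.14, -0.0, 1.347]
wrist_force: [0.8, -0.5, -1.5]
finger_gap: 74.8
finger_force: 0.0
t 12.75 shift cm [ -4.74 -15.68   0.03] roll -0.0
```

```bash
python3 -m creep '[[0.6,[-1,-3,0],0],[0.6,[-2,-7,0],0],[0.6,[-3.2,-11,0],0],[0.6,[-4.2,-14,0],0],[0.6,[-4.74,-15.68,0],0],[0.6,[-4.74,-15.68,0],0],[0.6,[-4.74,-15.68,0],0],[0.6,[-4.74,-15.68,0],0]]'; python3 -c "
from h import *
go(438.5,-79.8,18)"
```

```text
clock: 13.55
eef_pos: [438.9, -79.7, 142.5]
eef_rot: [-3.141, -0.0, 1.347]
wrist_force: [0.7, -0.3, 0.0]
finger_gap: 74.9
finger_force: 0.0
t 13.55 shift cm [-1.000e-02 -3.000e-02  1.245e+01] roll -0.0
```

```bash
python3 -m creep '[[0.6,[0,0,4],0],[0.6,[0,0,8],0],[0.6,[0,0,11],0],[0.6,[0,0,12.4],0],[0.6,[0,0,12.4],0],[0,[0,0,12.4],0],[-0.1,[0,0,12.4],0],[-0.2,[0,0,12.4],0],[-0.3,[0,0,12.4],0],[-0.4,[0,0,12.4],0],[-1,[0,0,12.4],0],[-1,[0,0,12.4],0]]' 12; python3 -m creep '[[-1,[0,0,0],0],[-1,[0,0,0],0],[-1,[0,0,0],0],[-1,[0,0,-1],0],[-1,[0,0,-3],0],[-1,[0,0,-6],0],[-1,[0,0,-9],0],[-1,[0,0,-11],0],[-1,[0,0,-11],0],[-1,[0,0,-11],0]]'; python3 -c "
from h import *
go(582.7,-151.8,128)"
```

```text
clock: 14.75
eef_pos: [438.4, -79.8, 19.1]
eef_rot: [3.141, 0.0, 1.347]
wrist_force: [-0.5, 0.9, 2.4]
finger_gap: 27.8
finger_force: 12.0
clock: 15.75
eef_pos: [438.1, -79.8, 128.9]
eef_rot: [3.141, 0.0, 1.347]
wrist_force: [-0.3, -0.1, 0.3]
finger_gap: 27.6
finger_force: 12.0
t 15.75 shift cm [-3.81 15.7   0.09] roll -0.0
```

```bash
python3 -m creep '[[-1,[-0.6,2.5,0],0],[-1,[-1.4,6,0],0],[-1,[-2.3,9.6,0],0],[-1,[-3.2,13.2,0],0],[-1,[-3.7,15.2,0],0],[-1,[-3.81,15.7,0],0],[-1,[-3.81,15.7,0],0],[-1,[-3.81,15.7,0],0],[-1,[-3.81,15.7,0],0]]'; python3 -c "
from h import *
go(582.7,-151.8,34)"; python3 -m creep '[[-1,[0,0,3],0],[-1,[0,0,6],0],[-1,[0,0,8.5],0],[-1,[0,0,9],0],[-1,[0,0,9.2],0],[-1,[0,0,9.4],0],[-1,[0,0,9.45],0],[-1,[0,0,9.45],0],[-1,[0,0,9.45],0]]'
```

```text
clock: 16.65
eef_pos: [582.2, -151.3, 129.0]
eef_rot: [-3.141, -0.0, 1.347]
wrist_force: [0.3, 0.2, -0.8]
finger_gap: 27.6
finger_force: 12.0
t 16.65 shift cm [-0.03  0.06  9.5 ] roll 0.0
clock: 17.55
eef_pos: [583.1, -151.9, 35.1]
eef_rot: [3.141, 0.0, 1.347]
wrist_force: [-0.0, 0.2, -0.7]
finger_gap: 27.7
finger_force: 12.0
```

```bash
python3 -m creep '[[-1,[0,0,0.05],0],[-0.35,[0,0,0.05],0],[-0.2,[0,0,0.05],0],[0,[0,0,0.05],0],[0.5,[0,0,0],0],[0.8,[0,0,0],0],[0.8,[0,0,-2],0],[0.8,[0,0,-6],0],[0.8,[0,0,-11.5],0],[0.8,[0,0,-11.5],0],[0.8,[0,0,-11.5],0]]'; python3 -c "
from h import *
go(413.3,-238.2,150)"
```

```text
clock: 18.65
eef_pos: [583.4, -152.0, 150.8]
eef_rot: [3.139, 0.0, 1.347]
wrist_force: [0.7, 0.3, -0.7]
finger_gap: 84.4
finger_force: 0.0
t 18.65 shift cm [-12.18 -14.67   0.04] roll -0.0
```

```bash
python3 -m creep '[[0.8,[-2,-2.4,0],0],[0.8,[-4.5,-5.4,0],0],[0.8,[-7,-8.4,0],0],[0.8,[-9.5,-11.4,0],0],[0.8,[-11.6,-14,0],0],[0.8,[-12.18,-14.67,0],0],[0.8,[-12.18,-14.67,0],0],[0.8,[-12.18,-14.67,0],0],[0.8,[-12.18,-14.67,0],0]]'; python3 - <<'E'
from h import *
go(413.3,-238.2,29)
im=cv2.cvtColor(manip.camera("top"),cv2.COLOR_RGB2BGR); cv2.imwrite("pics/t2.png",cv2.resize(im[120:300,150:420],None,fx=2.5,fy=2.5,interpolation=cv2.INTER_CUBIC))
E
```

```text
clock: 19.55
eef_pos: [413.5, -237.5, 149.0]
eef_rot: [-3.141, -0.0, 1.348]
wrist_force: [0.2, 0.3, -0.1]
finger_gap: 84.9
finger_force: 0.0
t 19.55 shift cm [-0.08  0.   12.  ] roll 0.01
```

View pics/t2.png

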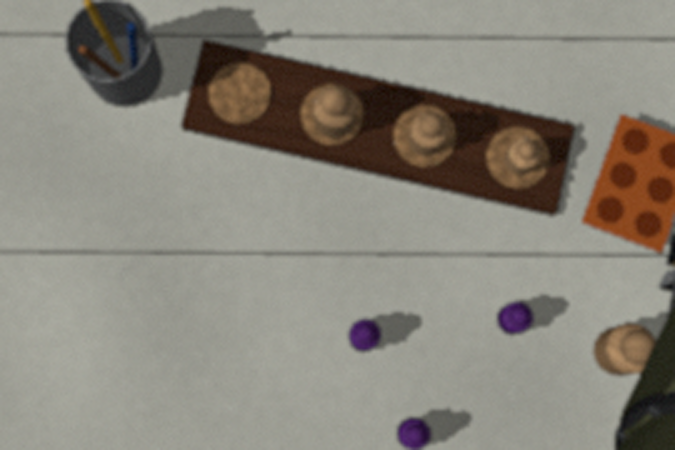

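Three dolls now stand upright and centred on pads 2, 3 and 4, at crop pixels (331,113), (425,135) and (519,157). The cup and mold haven't moved. The tallest is next.

```bash
python3 -m creep '[[0.8,[0,0,4],0],[0.8,[0,0,8],0],[0.8,[0,0,11],0],[0.8,[0,0,12.1],0],[0.8,[0,0,12.1],0],[0.3,[0,0,12.1],0],[0.1,[0,0,12.1],0],[0,[0,0,12.1],0],[-0.1,[0,0,12.1],0],[-0.2,[0,0,12.1],0],[-1,[0,0,12.1],0],[-1,[0,0,12.1],0]]' 12; python3 -m creep '[[-1,[0,0,0],0],[-1,[0,0,0],0],[-1,[0,0,0],0],[-1,[0,0,-1],0],[-1,[0,0,-3],0],[-1,[0,0,-7],0],[-1,[0,0,-11],0],[-1,[0,0,-15],0],[-1,[0,0,-15],0],[-1,[0,0,-15],0]]'; python3 -c "
from h import *
go(639.2,96.7,179)"
```

```text
clock: 20.8
eef_pos: [412.9, -238.1, 28.7]
eef_rot: [3.141, 0.0, 1.347]
wrist_force: [0.1, 0.4, 3.9]
finger_gap: 42.9
finger_force: 12.0
clock: 21.8
eef_pos: [412.8, -238.0, 179.0]
eef_rot: [3.14, 0.0, 1.347]
wrist_force: [-0.7, 0.4, -1.1]
finger_gap: 42.3
finger_force: 12.0
t 21.8 shift cm [37.66 14.64 -0.  ] roll -0.0
```

```bash
python3 -m creep '[[-1,[2.5,1,0],0],[-1,[6.5,2.5,0],0],[-1,[10.5,4.1,0],0],[-1,[14.5,5.6,0],0],[-1,[18.5,7.2,0],0],[-1,[22.5,8.7,0],0],[-1,[26.5,10.3,0],0],[-1,[30.5,11.9,0],0],[-1,[34.5,13.4,0],0],[-1,[37,14.4,0],0],[-1,[37.66,14.64,0],0],[-1,[37.66,14.64,0],0]]'; python3 -m creep '[[-1,[0,0,0],0],[-1,[0,0,0],0],[-1,[0,0,0],0]]';python3 -c "
from h import *
go(639.2,96.7,44)"
```

```text
clock: 23.0
eef_pos: [638.7, 97.0, 176.6]
eef_rot: [-3.139, 0.001, 1.348]
wrist_force: [-1.0, -0.4, -0.9]
finger_gap: 42.7
finger_force: 12.0
clock: 23.3
eef_pos: [639.0, 95.7, 178.7]
eef_rot: [3.141, 0.0, 1.346]
wrist_force: [0.0, 0.5, -0.2]
finger_gap: 42.4
finger_force: 12.0
t 23.3 shift cm [ 0.1  -0.   13.47] roll -0.02
```

```bash
python3 -m creep '[[-1,[0,0,4],0],[-1,[0,0,8],0],[-1,[0,0,11.5],0],[-1,[0,0,12.8],0],[-1,[0,0,13.1],0],[-1,[0,0,13.3],0],[-1,[0,0,13.45],0],[-1,[0,0,13.45],0],[-1,[0,0,13.45],0]]'; python3 -m creep '[[-1,[0,0,0.05],0],[-0.05,[0,0,0.05],0],[0,[0,0,0.05],0],[0.1,[0,0,0.05],0],[0.5,[0,0,0],0],[0.8,[0,0,0],0],[0.8,[0,0,-2],0],[0.8,[0,0,-6],0],[0.8,[0,0,-10.5],0],[0.8,[0,0,-14],0],[0.8,[0,0,-14],0]]'
```

```text
clock: 24.2
eef_pos: [639.6, 96.7, 44.9]
eef_rot: [3.14, -0.0, 1.347]
wrist_force: [0.9, 0.2, -1.8]
finger_gap: 42.8
finger_force: 12.0
clock: 25.3
eef_pos: [640.9, 96.8, 189.8]
eef_rot: [3.133, -0.003, 1.347]
wrist_force: [0.7, -0.3, -1.1]
finger_gap: 84.3
finger_force: 0.0
```

Backing the arm toward the base (tool −y), then a final look.

```bash
python3 -m creep '[[0.8,[0,-3,0],0],[0.8,[0,-7,0],0],[0.8,[0,-11,0],0],[0.8,[0,-15,0],0],[0.8,[0,-19,0],0],[0.8,[0,-22,0],0],[0.8,[0,-22,0],0],[0.8,[0,-22,0],0]]'; python3 - <<'E'
from h import *
P={}
for n in("top","scene"):
    im=cv2.cvtColor(manip.camera(n),cv2.COLOR_RGB2BGR); P[n]=im
p=manip.camera_params("scene")
a=cv2.resize(P["top"][120:225,160:430],(780,303),interpolation=cv2.INTER_CUBIC)
b=cv2.resize(P["scene"][170:335,150:450],(540,297),interpolation=cv2.INTER_CUBIC)
b=cv2.copyMakeBorder(b,0,0,0,240,0)
cv2.imwrite("pics/fin.png",np.vstack([a,b])[:600])
E
```

```text
clock: 26.1
eef_pos: [424.8, 145.6, 183.9]
eef_rot: [3.141, -0.0, 1.347]
wrist_force: [0.1, 0.5, -0.5]
finger_gap: 84.5
finger_force: 0.0
```

View pics/fin.png

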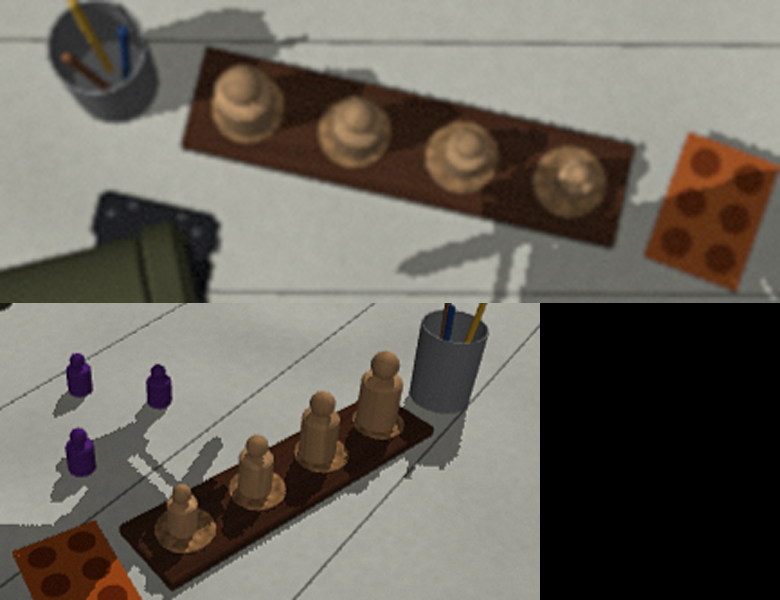

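All four dolls stand upright and centred on their pads, with heights falling from the cup to the mold. The cup and mold are where they started, and the gripper is clear.

```bash
python3 -c "
from cell import manip
print(manip.sign_off())"
```

```text
the job is handed in; nothing more can be done
None
```

I handed the job in at about 26 s on the robot's clock: the final pictures show the four birch dolls upright and centred on their pads, tallest by the pencil cup down to smallest by the mold, with the cup and mold unmoved; the hand-in returned no verdict.

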